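Start the clamp knob on its thread and clamp the wood block

TASK

Clamp the wood block in the small blue hold-down clamp with its orange star knob. Pressing the knob down gently, turn it backwards (anticlockwise from above) until it clicks, that is, drops over the start of the thread, then turn it forwards (clockwise) until the strap's rubber foot is firmly down on the block and the knob stays there by itself when let go. Do not force the thread, keep the block in its place and leave the things beside the clamp alone.

Things in the scene. Friction and masses are not known exactly. Their poses are not given: they have to be found in the camera images.
- clamp: hold-down clamp, fixed to the bench: dark steel base plate 76 x 166 x 8 mm. Origin at bench level on the axis of the upright stud that carries blue strap and knob; z up. Strap along its y: rubber foot and block at +y, guide pin at -y. The knob hides the stud's thread. The stud stands on a stiff spring and gives 1 mm per 5 N of push; over 20 N between knob and stud spoils the thread.
- knob: orange star knob, black dome, captive on the strap: turns about the upright axis, moves up and down with the strap. Origin on the axis at its underside (strap top), z up. Six lobes, 46 mm across, from 12 to 36 mm above origin (dome to 48); x axis through a lobe, lobes every 60 deg. 41 mm wide pinched across opposite valleys (30 deg from x). Its friction of 0.06 N m keeps its angle when let go.
- knob_grip (a point): point on the knob axis at half height of the lobes: the height to grip. Where the thread starts is unseen and varies: from its start the knob must go back (anticlockwise) 0.45 to 3.05 rad until it drops; it may be let go and gripped anew at any time. The gap it drops into allows 0.3 to 0.4 rad of free turn; farther back is a hard stop. Turned forwards before the drop it jams.
- strap (a joint): how far strap and knob are below their upper stop, m, 0 to 0.020. A lift spring holds them up with 3 N, plus 0.35 N per mm. Pushed down, the lug inside the knob first meets the blunt lead at 0.0015 to 0.0035 (rising 0.8 mm per rad back). Past its end the push falls to the spring alone and the knob goes down to a firm floor at 0.0125: the click. Let go in this gap it springs up, no harm.
- foot_face (a point): middle of the underside of the strap's rubber foot, 18 mm across, on a spring of 1 N per mm, 58 mm from the axis. It meets the block at strap 0.0115. After the click, held below 0.010 and turned forwards (clockwise), the thread draws the strap down 2.5 mm per rad and holds it when let go: half a turn forward from the click (about 0.015) is firm; the thread ends after 3.4 rad.
- work_block: wooden block 31 x 43 x 30 mm standing on the base plate (8 mm above the bench) below the foot, loose; origin in the middle of its underside
- paint_jar_blue: paint jar with white lid and blue paint, 48 mm across, 50 mm high, standing beside the clamp; origin in the middle of its underside; leave alone
- paint_bottle_green: green dropper bottle with a white tip, 26 mm across, 75 mm high, beside the clamp; origin in the middle of its underside; leave alone
- tweezers: steel tweezers, 30 x 120 x 15 mm, lying in front of the clamp; origin at bench level in the middle; leave alone
Things that resemble listed ones, but are neither listed nor needed, are in the scene too. What is shaped like the work_block but turquoise is not meant.

How it is judged:
By the outcome, as a careful person would: the job done as asked, in the order asked, and still so for the second after the job is handed in, with the robot touching nothing.
It also fails if it takes over 72 s, if anything falls off the work surface, if the arm or the gripper's body presses on something with over 40 N, if the wrist force passes 120 N, or if a joint passes its speed limit or range.

ROBOT

A 6-joint arm with a two-finger parallel gripper is mounted at the origin on a cart in front of the work surface, level with it; the furniture and walls round the work are solid. World frame = base frame: x ahead of the robot, y to its left, z up, the work surface at z = 0. Lengths are in mm, angles in rad, forces in N, time in s.
With the tool pointing down it reaches from about 400 to 825 mm from the base axis. Payload 7 kg.
Tool frame: the origin (TCP) lies at the very end of the fingers, on their centre line; the grasp point (between the pads) lies 19 mm behind it; z points along the fingers, y is the line along which they close (so a half turn about z gives the same grasp; the last joint's range is limited). The gripper opens to 88 mm and grips with 3 to 60 N. Pads are 19 mm wide; open, the fingers measure 130 mm over their backs; the gripper's body (78 mm by 193 mm) begins 47 mm behind the grasp point.
Start: joints at [1.621, 0.359, 0.012, 0, -1.224, -0.288], TCP at [159.017, 655.979, 226.561] pointing down, gripper open.
Joint ranges: [-3.07, 3.07], [-1.43, 2.12], [-1.02, 1.25], [-3.03, 1.67], [-3.05, -0], [-3.03, 3.03]. Speed limits (rad/s): [2.39, 2.39, 3.01, 3.14, 3.14, 3.14].

INTERFACE

Orientations are given as a unit quaternion [x, y, z, w].
In Python, from plant import bot gives the robot as it stands. Calls block until the motion is done:
- bot.move_ptp(position, orientation): joint-space move of the TCP to a pose.
- bot.line_to(position, velocity=150, ori=None): straight line of the TCP; ori=None keeps the orientation; velocity is the mean speed in mm/s.
- bot.move_joints(angles): joint-space move.
- bot.move_gripper(opening, force=None): finger opening in mm; force is the grip in N (None keeps the last); returns when the fingers have stopped.
- bot.pause(seconds).
- bot.solve_ik(position, orientation): joint angles nearest the present ones, or None.
- bot.read_state(): the state.
- bot.camera(name): name is "scene" or "side" or "wrist"; returns the picture (480x640x3 uint8, red, green, blue); there is no depth.
- bot.get_calibration(name): a dict with "fx", "fy", "cx", "cy" (pixels), "view" (4x4, takes a point from world to camera coordinates); the wrist camera has in their place "T_tool_cam" (4x4, takes a point from camera to tool coordinates, whose origin is the TCP and whose axes are the flange's). Camera axes: x right, y up, looking along -z (the intrinsics and any distortion apply to the point x, -y, -z); pixel columns grow to the right and rows downward; lengths in mm; the calibration is good to about 2 mm. A picture is of the moment at which its call begins: read the wrist's pose just before it. get_calibration takes no time and is no camera call.
A pose or a line that the arm cannot do raises bot.Unreachable and nothing moves.
- bot.close_job(): hands the job in; it is judged then, once.
The state is a dict: "t": time; "joint_pos": joint angles; "qvel": joint speeds; "tau": joint torques, N m; "tcp_pos": TCP position; "eef_rot": TCP orientation; "contact_force": force on the tool from outside, world axes, zero at the start; "moment": the same for the moment, N m; "width": finger opening in mm; "finger_force": force on a finger pad.
Only numpy, scipy, OpenCV 4.12 (cv2) and the standard library are available. Lean on these libraries where they do the work, as an engineer would, in place of code of your own. Each camera call takes 0.05 s, during which the arm holds its last target. There are 200 camera calls.

## Working session

There is one attempt and no reset: what is moved stays moved. The work goes in short steps, each a Python script; the robot and the scene stay as the last script left them, time stands still between calls to the robot, and variables do not carry over. Pictures are saved under pics/ and viewed, at most 10 in all, crops included, and the job is handed in when it is done.

```bash
mkdir -p pics; ls
python3 - <<'E'
from plant import bot
import cv2
for n in("scene","side","wrist"):
    cv2.imwrite(f"pics/{n}0.png",bot.camera(n)[:,:,::-1])
    print(n,{k:__import__('numpy').round(v,3).tolist() for k,v in bot.get_calibration(n).items()})
print(bot.read_state())
E
```

```text
pics
scene {'fx': 514.853, 'fy': 514.853, 'cx': 332.731, 'cy': 236.723, 'view': [[0.688, -0.726, 0.008, -305.227], [0.406, 0.395, 0.824, -319.7], [-0.601, -0.564, 0.566, -541.193], [0.0, 0.0, 0.0, 1.0]]}
side {'fx': 593.159, 'fy': 593.159, 'cx': 315.02, 'cy': 235.242, 'view': [[0.906, -0.422, -0.023, -419.305], [0.296, 0.595, 0.747, -258.908], [-0.302, -0.684, 0.664, -716.878], [0.0, 0.0, 0.0, 1.0]]}
wrist {'fx': 413.394, 'fy': 413.394, 'cx': 315.003, 'cy': 239.671, 'T_tool_cam': [[0.001, 0.966, 0.258, 69.725], [1.0, -0.001, 0.001, -1.057], [0.001, 0.258, -0.966, -158.23], [0.0, 0.0, 0.0, 1.0]]}
{'t': 0.15, 'joint_pos': array([ 1.62108723e+00,  3.59202592e-01,  1.12328959e-02, -2.45296326e-04,
       -1.22409979e+00, -2.88130515e-01]), 'qvel': array([ 0.00036189, -0.00237156,  0.00219886,  0.00056918, -0.00129205,
       -0.00014853]), 'tau': array([-3.89659249e-05, -5.83275354e+01,  2.93291974e+01,  7.00125977e+00,
        8.77264043e-03, -1.12337959e-04]), 'tcp_pos': array([158.95610805, 655.61642513, 225.83651892]), 'eef_rot': array([ 9.92932207e-01, -1.18681142e-01, -6.47388999e-06,  6.46911052e-04]), 'contact_force': array([ 0.01859083, -0.48645216,  0.39393149]), 'moment': array([-0.05306652, -0.01361176, -0.00893992]), 'finger_force': 0.0, 'width': 87.70988894844733}
```

View pics/scene0.png

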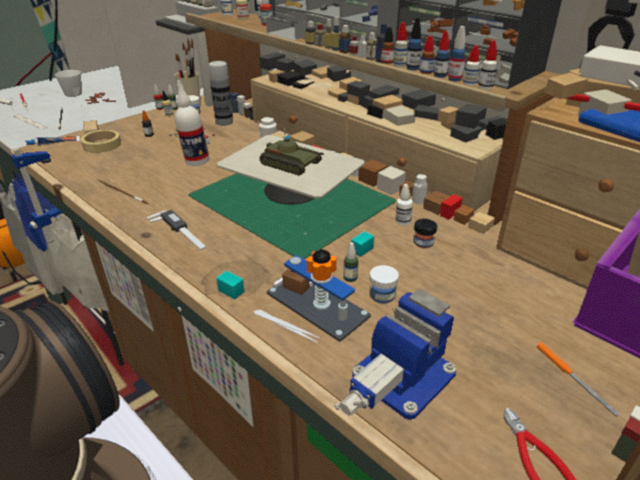

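View pics/side0.png

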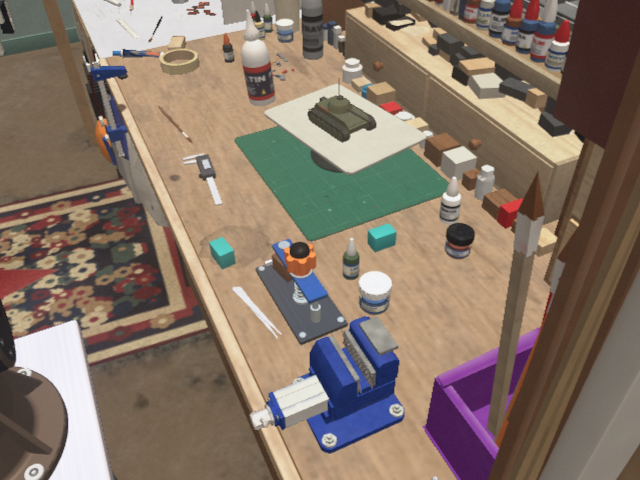

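The clamp with its orange knob is at scene (321,265) and side (300,258). Nothing else looks like the knob: the blue vise is at scene (410,350), the turquoise look-alike blocks at (230,285) and (363,243), and the brown work block at (295,282). I'll check the choice in a close crop.

Run:
```python
import cv2,numpy as np
a=cv2.imread("pics/scene0.png")[235:345,250:410];b=cv2.imread("pics/side0.png")[225:345,225:400]
a=cv2.resize(a,None,fx=5,fy=5,interpolation=2)[:,:400*2]
cv2.imwrite("pics/c1.png",a)
cv2.imwrite("pics/c2.png",cv2.resize(b,None,fx=4.5,fy=4.5,interpolation=2))
```

```text
(no output)
```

View pics/c1.png

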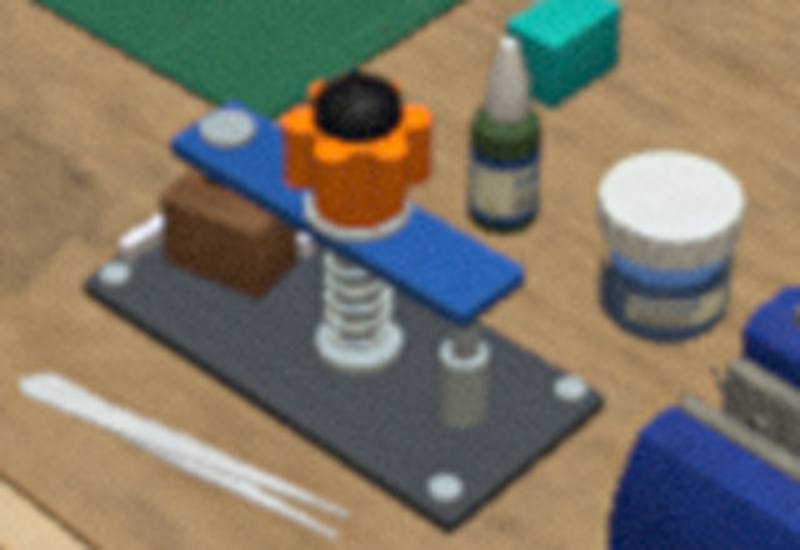

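View pics/c2.png

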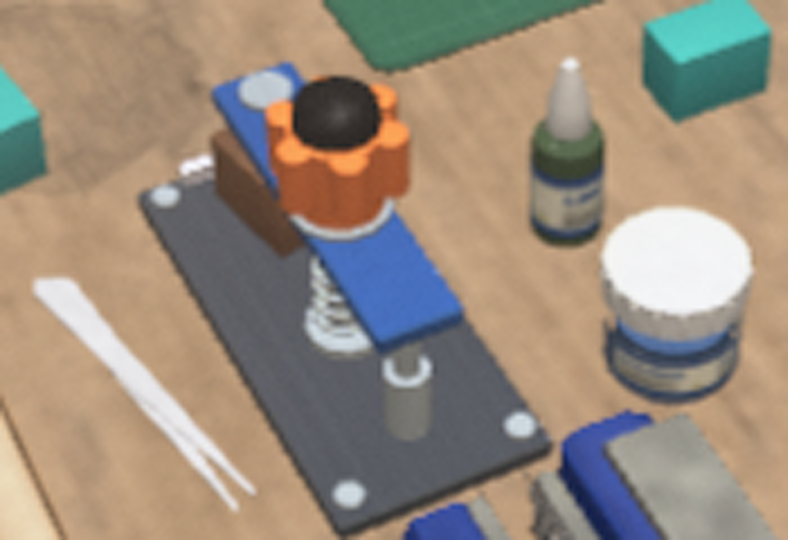

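The crops confirm the choice: orange knob with black dome on the blue strap, brown block under the foot. The green bottle and paint jar stand to its right. Next I triangulate.

```bash
cat > h.py <<'E'
from plant import bot
import numpy as np,cv2
from scipy.spatial.transform import Rotation as R
def ray(c,uv):
    V=np.array(c["view"]);d=np.array([(uv[0]-c["cx"])/c["fx"],-(uv[1]-c["cy"])/c["fy"],-1])
    return -V[:3,:3].T@V[:3,3],V[:3,:3].T@d
def wristcal():
    c=dict(bot.get_calibration("wrist"));s=bot.read_state()
    T=np.eye(4);T[:3,:3]=R.from_quat(s["eef_rot"]).as_matrix();T[:3,3]=s["tcp_pos"]
    c["view"]=np.linalg.inv(T@np.array(c["T_tool_cam"]));return c
def atz(c,uv,z):
    o,d=ray(c,uv);return o+d*(z-o[2])/d[2]
def tri(rs):
    A=0;b=0
    for o,d in rs:
        d=d/np.linalg.norm(d);P=np.eye(3)-np.outer(d,d);A=A+P;b=b+P@o
    return np.linalg.solve(A,b)
def proj(c,p):
    q=np.array(c["view"])@np.r_[p,1];return np.array([c["cx"]+c["fx"]*q[0]/-q[2],c["cy"]+c["fy"]*q[1]/q[2]])
E
python3 - <<'E'
from h import *
np.set_printoptions(precision=1,suppress=True)
s=bot.get_calibration("scene");d=bot.get_calibration("side")
f=lambda a,b:tri([ray(s,(a[0]/5+250,a[1]/5+235)),ray(d,(b[0]/4.5+225,b[1]/4.5+225))])
print("dome",f((358,107),(338,115)))
print("corners",[f(*x) for x in(((90,285),(143,195)),((450,525),(345,530)),((600,400),(550,445)))])
print("bottle tip, jar lid",f((508,40),(569,62)),f((672,198),(677,262)))
print("strap end corners",f((460,320),(382,345)),f((523,275),(462,310)))
print("foot top bolt",f((228,127),(266,90)))
print("tweezer ends", [atz(s,(x/5+250,y/5+235),5) for x,y in((22,385),(345,520))])
print(R.from_quat(bot.read_state()["eef_rot"]).as_matrix())
E
```

```text
dome [461.7  41.2 103.5]
corners [array([423.2, 131.3,   4. ]), array([428.3, -29.8,   0.6]), array([499.9, -29. ,   3. ])]
bottle tip, jar lid [551.3  59.1  74.7] [553.4 -11.9  45.5]
strap end corners [450.6 -12.2  57.6] [477.1 -13.5  60.6]
foot top bolt [459.8  98.9  66.8]
tweezer ends [array([375. , 107.9,   5. ]), array([404.7,  -8.3,   5. ])]
[[ 1.  -0.2 -0. ]
 [-0.2 -1.  -0. ]
 [ 0.   0.  -1. ]]
```

```bash
cat >> h.py <<'E'
def ori(psi): return (R.from_euler('z',psi)*R.from_euler('x',np.pi)).as_quat()
E
python3 - <<'E'
from h import *
np.set_printoptions(precision=2,suppress=True)
for psi in np.arange(-3,3.1,.5):
    print(psi,[bot.solve_ik([461,41,z],ori(psi)) for z in (180,68)])
p=[461,41,190]
bot.move_ptp(p,ori(0.0))
c=wristcal();im=bot.camera("wrist");cv2.imwrite("pics/w1.png",im[:,:,::-1])
print(bot.read_state()["t"],bot.read_state()["tcp_pos"],bot.read_state()["contact_force"],proj(c,[461,41,111]),proj(c,[461,41,99]))
np.save("w1.npy",c["view"])
E
```

```text
-3.0 [array([ 0.52,  0.04, -0.51, -0.  , -1.02, -1.95]), array([ 0.52,  0.18, -0.65, -0.  , -0.73, -1.95])]
-2.5 [array([ 0.52,  0.04, -0.51, -0.  , -1.02, -1.45]), array([ 0.52,  0.18, -0.65, -0.  , -0.73, -1.45])]
-2.0 [array([ 0.52,  0.04, -0.51,  0.  , -1.02, -0.95]), array([ 0.52,  0.18, -0.65,  0.  , -0.73, -0.95])]
-1.5 [array([ 0.52,  0.04, -0.51,  0.  , -1.02, -0.45]), array([ 0.52,  0.18, -0.65,  0.  , -0.73, -0.45])]
-1.0 [array([ 0.52,  0.04, -0.51,  0.  , -1.02,  0.05]), array([ 0.52,  0.18, -0.65,  0.  , -0.73,  0.05])]
-0.5 [array([ 0.52,  0.04, -0.51,  0.  , -1.02,  0.55]), array([ 0.52,  0.18, -0.65,  0.  , -0.73,  0.55])]
0.0 [array([ 0.52,  0.04, -0.51,  0.  , -1.02,  1.05]), array([ 0.52,  0.18, -0.65,  0.  , -0.73,  1.05])]
0.5 [array([ 0.52,  0.04, -0.51,  0.  , -1.02,  1.55]), array([ 0.52,  0.18, -0.65,  0.  , -0.73,  1.55])]
1.0 [array([ 0.52,  0.04, -0.51,  0.  , -1.02,  2.05]), array([ 0.52,  0.18, -0.65,  0.  , -0.73,  2.05])]
1.5 [array([ 0.52,  0.04, -0.51,  0.  , -1.02,  2.55]), array([ 0.52,  0.18, -0.65,  0.  , -0.73,  2.55])]
2.0 [None, None]
2.5 [array([ 0.52,  0.04, -0.51, -0.  , -1.02, -2.73]), array([ 0.52,  0.18, -0.65, -0.  , -0.73, -2.73])]
3.0 [array([ 0.52,  0.04, -0.51, -0.  , -1.02, -2.23]), array([ 0.52,  0.18, -0.65, -0.  , -0.73, -2.23])]
2.6333 [461.19  41.61 189.99] [ 0.49 -0.16  0.22] [317.82 250.81] [317.71 245.37]
```

View pics/w1.png

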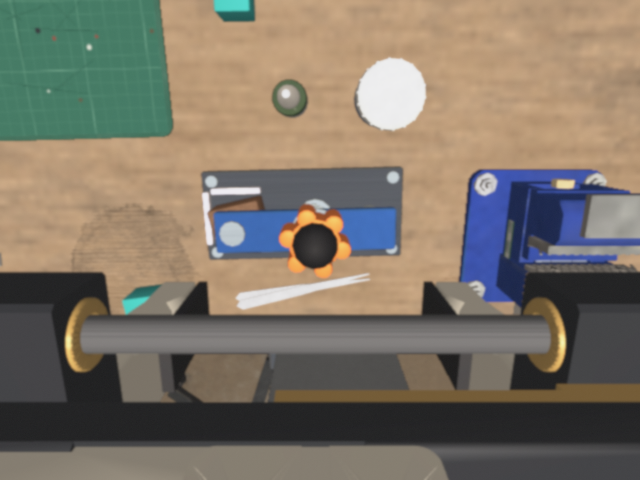

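Run:
```python
import cv2
a=cv2.imread("pics/w1.png")[185:295,245:385]
cv2.imwrite("pics/c3.png",cv2.resize(a,None,fx=5.5,fy=5.5,interpolation=2)[:600])
```

```text
(no output)
```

View pics/c3.png

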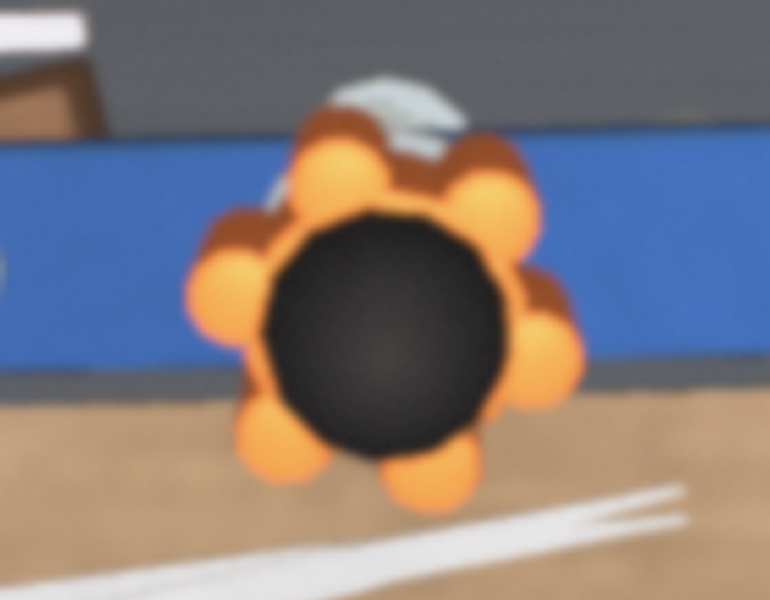

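Six lobe tops are visible at crop pixels (340,185), (492,215), (535,358), (432,465), (285,435) and (235,295), with the dome centred near (386,333).

Run:
```python
from h import *
np.set_printoptions(precision=2,suppress=True)
c=dict(bot.get_calibration("wrist"));c["view"]=np.load("w1.npy")
P=np.array([(340,185),(492,215),(535,358),(432,465),(285,435),(235,295)])/5.5+[245,185]
for z in(95,99):
    W=np.array([atz(c,p,z)[:2] for p in P]);m=W.mean(0);d=W-m
    a=np.angle(np.exp(6j*np.arctan2(d[:,1],d[:,0])).mean())/6
    print(z,m,np.hypot(*d.T),"lobe ang mod60",np.degrees(a))
L=[atz(c,p,63)[:2] for p in((245,211.5),(385,208))] 
print("strap edge dir",L)
d=bot.get_calibration("side")
s=bot.get_calibration("scene")
f=lambda a,b:tri([ray(s,(a[0]/5+250,a[1]/5+235)),ray(d,(b[0]/4.5+225,b[1]/4.5+225)),ray(c,(386/5.5+245,333/5.5+185))])
print("dome",f((358,107),(338,115)))
```

```text
95 [460.5   42.53] [17.56 17.9  17.64 17.7  17.74 17.86] lobe ang mod60 17.791915129230944
99 [461.62  42.53] [17.28 17.62 17.36 17.42 17.46 17.58] lobe ang mod60 17.791915129230976
strap edge dir [array([475.46,  91.87]), array([478.11,  -6.22])]
dome [462.16  42.24 102.65]
```

Run:
```python
from h import *
np.set_printoptions(precision=2,suppress=True)
def st(): 
    s=bot.read_state();return s["t"],s["tcp_pos"],s["contact_force"],s["moment"],s["width"],s["finger_force"]
bot.move_gripper(62)
q=ori(np.radians(-102.2))
bot.move_ptp([461.5,42.3,135],q)
bot.line_to([461.5,42.3,100],100); print(st())
bot.line_to([461.5,42.3,69],60); print(st())
bot.move_gripper(36,30);bot.pause(.2); print(st())
z=69
for i in range(8):
    z-=.5; bot.line_to([461.5,42.3,z],10); bot.pause(.1)
    s=st(); print(z,s[1],s[2],s[3])
    if s[2][2]>9: break
c=wristcal();cv2.imwrite("pics/w2.png",bot.camera("wrist")[:,:,::-1]);print(st())
```

```text
(5.3833, array([461.64,  42.29, 100.16]), array([-0.71,  0.23,  0.37]), array([ 0.08, -0.11,  0.  ]), 61.861630777506676, 0.0)
(6.05, array([461.52,  42.25,  68.88]), array([-0.45,  0.79,  0.6 ]), array([ 0.13, -0.08,  0.01]), 61.99668969690794, 0.0)
(6.7417, array([461.74,  42.37,  69.22]), array([0.65, 0.15, 2.89]), array([-0.05, -0.1 , -0.03]), 41.02268114195008, 30.000464916229248)
68.5 [461.72  42.38  68.62] [0.3  0.11 3.36] [-0.04 -0.4  -0.06]
68.0 [461.72  42.37  68.08] [ 2.33 -0.06  3.72] [ 0.   -0.56 -0.02]
67.5 [461.71  42.37  67.57] [ 2.06 -1.47  3.18] [-0.06 -0.76 -0.06]
67.0 [461.69  42.37  67.07] [ 2.66 -0.97  4.38] [-0.02 -0.95 -0.03]
66.5 [461.68  42.36  66.56] [ 2.47 -0.6   4.7 ] [-0.05 -1.16 -0.03]
66.0 [461.69  42.39  66.09] [ 3.73 -1.22  3.17] [-0.03 -1.36  0.03]
65.5 [461.66  42.38  65.59] [ 3.12 -0.69  5.19] [-0.04 -1.29 -0.09]
65.0 [461.7   42.39  65.18] [3.5  0.89 6.43] [ 0.03 -1.07  0.  ]
(9.5917, array([461.69,  42.38,  65.19]), array([ 3.25, -0.05,  6.33]), array([ 0.  , -1.11, -0.08]), 40.7378447876276, 30.000931173563004)
```

View pics/w2.png

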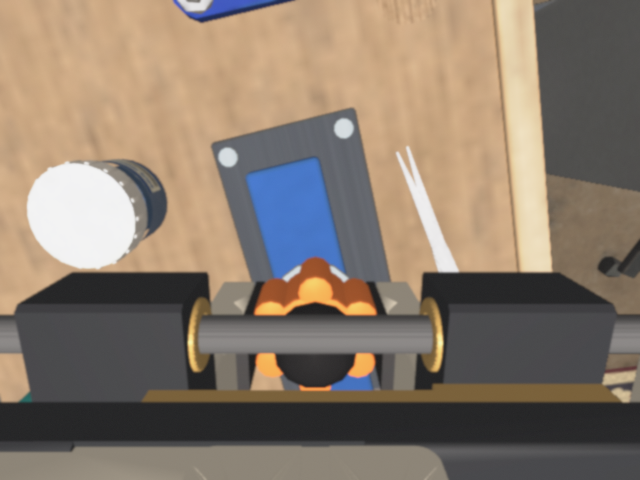

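The grip sits square in the valleys, and the lug meets the lead at about 65.5 (strap about 3.4 mm). I now press to about 10 N and turn back in small steps.

```bash
cat >> h.py <<'E'
XY=[461.5,42.3]
def fm(n=5):
    v=[]
    for _ in range(n):
        bot.pause(.02);s=bot.read_state();v.append(np.r_[s["contact_force"][2],s["moment"][2],s["tcp_pos"][2],s["t"]])
    return np.mean(v,0)
E
python3 - <<'E'
from h import *
np.set_printoptions(precision=2,suppress=True)
psi=np.radians(-102.2);z=65.0
while 1:
    f=fm()
    if f[0]>9 or z<63.5: break
    z-=.3;bot.line_to(XY+[z],10)
print("pressed",z,f)
p0=psi;prev=f[0]
while psi-p0<3.15:
    psi+=.1;bot.line_to(XY+[z],10,ori(psi));f=fm()
    print(round(psi-p0,2),round(z,2),f)
    if f[0]<6 :
        f=fm(10)
        if f[0]<6.3: print("drop?",f);break
    if f[0]>17: print("high");z-=-1;bot.line_to(XY+[z],10);break
    z+=np.clip((f[0]-10)/5*.5,-.2,.4)
np.save("st.npy",[psi,z,p0])
E
```

```text
pressed 63.80000000000001 [ 9.68 -0.04 64.25 10.97]
0.1 63.8 [10.06  0.04 64.24 11.31]
0.2 63.81 [10.    0.06 64.24 11.64]
0.3 63.81 [10.69  0.06 64.24 11.97]
0.4 63.88 [10.64  0.09 64.29 12.31]
0.5 63.94 [11.14  0.06 64.34 12.64]
0.6 64.05 [10.88  0.08 64.44 12.97]
0.7 64.14 [10.83  0.05 64.5  13.31]
0.8 64.22 [10.61  0.08 64.57 13.64]
0.9 64.29 [10.47  0.05 64.61 13.97]
1.0 64.33 [10.65  0.06 64.66 14.31]
1.1 64.4 [10.89  0.09 64.71 14.64]
1.2 64.49 [10.75  0.03 64.79 14.97]
1.3 64.56 [11.01  0.07 64.86 15.31]
1.4 64.66 [10.37  0.04 64.95 15.64]
1.5 64.7 [11.7   0.07 64.99 15.97]
1.6 64.87 [10.69  0.06 65.13 16.31]
1.7 64.94 [11.02  0.05 65.21 16.64]
1.8 65.04 [ 9.41  0.11 65.22 16.98]
1.9 64.98 [ 4.17  0.1  64.81 17.31]
drop? [ 4.1   0.08 64.77 17.43]
```

The push fell from about 10 N to 4 N after 1.9 rad, so the lug is over the end. I'll go down gently to the floor.

Run:
```python
from h import *
np.set_printoptions(precision=2,suppress=True)
psi,z,p0=np.load("st.npy")
psi+=.06
while z>55.8:
    z-=.6 if z>59 else .3; bot.line_to(XY+[z],15,ori(psi));f=fm(4);print(round(z,2),f)
    if f[0]>10.5:break
np.save("st.npy",[psi,z,p0])
```

```text
64.38 [ 4.24  0.11 64.17 17.8 ]
63.78 [ 5.29  0.09 63.65 18.12]
63.18 [ 6.16  0.08 63.08 18.43]
62.58 [ 6.42  0.07 62.55 18.75]
61.98 [ 3.97  0.07 61.81 19.07]
61.38 [ 5.35  0.09 61.23 19.38]
60.78 [ 4.62  0.05 60.62 19.7 ]
60.18 [ 5.64  0.05 60.07 20.02]
59.58 [ 6.4   0.06 59.51 20.33]
58.98 [ 6.85  0.06 58.94 20.65]
58.68 [ 6.9   0.06 58.65 20.97]
58.38 [ 6.76  0.05 58.35 21.28]
58.08 [ 7.01  0.04 58.06 21.6 ]
57.78 [ 6.73  0.04 57.76 21.92]
57.48 [ 7.54  0.06 57.51 22.23]
57.18 [ 8.46  0.05 57.23 22.55]
56.88 [ 7.84  0.05 56.97 22.87]
56.58 [ 8.48  0.05 56.69 23.18]
56.28 [ 9.14  0.06 56.42 23.5 ]
55.98 [10.02  0.06 56.16 23.82]
55.68 [10.86  0.07 55.92 24.13]
```

Run:
```python
from h import *
np.set_printoptions(precision=2,suppress=True)
psi,z,p0=np.load("st.npy");pc=psi
z=57.4;bot.line_to(XY+[z],10);print(fm())
while pc-psi<3.15:
    psi-=.1;bot.line_to(XY+[z],10,ori(psi));f=fm(4)
    print(round(pc-psi,2),round(z,2),f)
    if abs(f[1])>.9 or not -9<f[0]<20: print("stop");break
    if f[0]<4: z+=max((f[0]-4)/5*.6,-.4)
    elif f[0]>10: z+=min((f[0]-10)/5*.6,.4)
np.save("st2.npy",[psi,z,pc]);print(bot.read_state()["joint_pos"])
```

```text
[ 7.92  0.06 57.47 24.53]
0.1 57.4 [ 8.41 -0.06 57.44 24.86]
0.2 57.4 [ 8.33 -0.05 57.44 25.18]
0.3 57.4 [ 8.11 -0.05 57.43 25.49]
0.4 57.4 [ 7.86 -0.08 57.44 25.81]
0.5 57.4 [ 7.87 -0.07 57.44 26.12]
0.6 57.4 [ 7.41 -0.06 57.45 26.44]
0.7 57.4 [ 7.73 -0.05 57.44 26.76]
0.8 57.4 [ 7.13 -0.04 57.43 27.08]
0.9 57.4 [ 6.39 -0.04 57.39 27.39]
1.0 57.4 [ 6.19 -0.05 57.36 27.71]
1.1 57.4 [ 4.83 -0.08 57.3  28.02]
1.2 57.4 [ 4.49 -0.06 57.28 28.34]
1.3 57.4 [ 3.17 -0.05 57.26 28.66]
1.4 57.3 [ 2.42 -0.03 57.22 28.98]
1.5 57.11 [ 1.9  -0.03 57.05 29.29]
1.6 56.86 [ 2.29 -0.01 56.86 29.61]
1.7 56.65 [ 2.11 -0.02 56.65 29.93]
1.8 56.43 [ 2.09 -0.02 56.47 30.24]
1.9 56.2 [ 2.01  0.   56.26 30.56]
2.0 55.96 [ 2.01 -0.02 56.03 30.88]
2.1 55.72 [ 1.95 -0.01 55.82 31.19]
2.2 55.47 [ 1.96 -0.07 55.56 31.51]
2.3 55.23 [ 2.34 -0.01 55.37 31.83]
2.4 55.03 [ 2.01 -0.02 55.18 32.14]
2.5 54.79 [ 1.56 -0.01 54.91 32.46]
2.6 54.5 [ 2.12 -0.03 54.68 32.77]
2.7 54.27 [ 2.75 -0.03 54.46 33.09]
2.8 54.12 [ 1.79 -0.05 54.32 33.41]
2.9 53.86 [ 2.03  0.02 54.05 33.73]
3.0 53.62 [ 1.72 -0.01 53.85 34.04]
3.1 53.35 [ 2.33  0.   53.58 34.36]
3.2 53.15 [ 1.88 -0.01 53.37 34.67]
[ 0.52  0.21 -0.67  0.   -0.69 -1.97]
```

Run:
```python
from h import *
bot.move_gripper(60);bot.pause(.2);print(fm())
psi,z,pc=np.load("st2.npy")
bot.line_to(XY+[140],100);bot.line_to([461.5-40,42.3,260],200)
bot.move_joints([1.621,.359,.012,0,-1.224,-.288])
a=bot.camera("side")[225:345,225:400,::-1];b=cv2.imread("pics/side0.png")[225:345,225:400]
cv2.imwrite("pics/e.png",cv2.resize(np.hstack([b,a]),None,fx=2.28,fy=2.28,interpolation=2))
print(bot.read_state()["t"])
```

```text
[-1.07785645e-02  1.38868248e-02  5.31509754e+01  3.55416600e+01]
39.8
```

View pics/e.png

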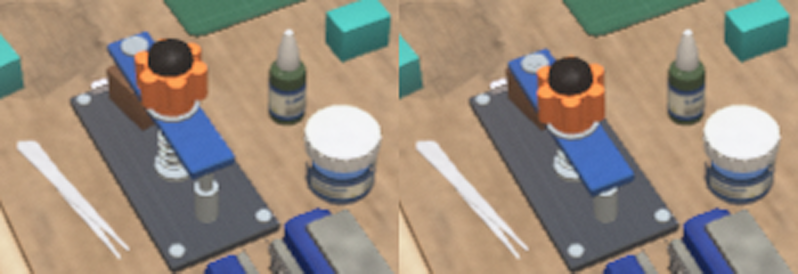

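Compared with the start (left), the strap and knob now sit well lower and stay down after release (right: knob dome at (571,75) against (171,57) before). The block, bottle, jar and tweezers have not moved.

```bash
python3 -c "
from plant import bot
print(bot.close_job())"
```

```text
the job is handed in; nothing more can be done
None
```

The block is clamped and the job is handed in: the knob dropped over the thread start after about 1.9 rad back, then went 3.2 rad forward to a strap depth of about 15 mm, and it stayed down when let go.

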